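# Close a turbo transit case and clip its seam

## Task

Close the grey transit case over the turbo core: fold the blue flap down flat first, then the yellow flap, whose lip caps the blue one's lip, so that the two lips stand together as one upright seam. Then squeeze the red spring clip off its rack, hold it open over the seam, lower it over both lips square to the seam at the green band in the middle, well down, and let it spring shut there. Use the red clip, not the black one, and leave the black clip and everything else on the bench where it stands, the turbo core untouched.

Things in the scene. Friction and masses are not known exactly. Their poses are not given: they have to be found in the camera images.
- blue_flap (a joint): Blue flap, hinged on top of the case's +y wall; rad: 0 folded flat, grows swinging up and outward (1.57 upright, starts 1.7 to 2.0, stop 2.2). Light friction (0.09 N m): stays where left. Plate 146 mm along the hinge, 80 mm from hinge to case middle, 4 mm thick, upper face 4 mm above the hinge when flat; a lip 4 mm thick along its free edge rises 26 mm from the upper (outer) face
- yellow_flap (a joint): Yellow flap, the mirror image of the blue one, hinged along the case's -y wall, same joint values and friction. Its lip also carries a 9 mm wide, 3 mm thick cap that reaches over the blue lip, so it must come down last; a green band 40 mm long marks its middle
- blue_flap_hinge (a point): Middle of the blue flap's hinge line, 80 mm above the bench and 80 mm from the case's middle; axes as the case: x along the hinge and seam, z up, case centre towards -y
- yellow_flap_hinge (a point): Middle of the yellow flap's hinge line, 80 mm above the bench; same axes, case centre towards +y
- seam (a point): Middle of the finished seam's top edge, above the case's centre, 113 mm over the bench; x along the seam, z up. With both flaps down the seam is 9 mm thick, 146 mm long and stands 29 mm above the flat plates
- red_grips (a point): Red spring clip, 113 mm tall, 0.15 kg, jaws down: point midway between its two red grip bars (along the clip's x, 36 mm long, 16 mm diameter, 58 mm across their outsides along y when on a 9 mm fin). z points up, jaws to grips; pivot 55 mm and jaw tips 105 mm below. Starts clipped on a rack fin, jaw tips 18 mm below the fin's top edge
- red_mouth (a point): Red clip: point midway between its jaw tips (jaws 30 mm wide along x, pads 30 mm tall, 6 mm thick); same axes as red_grips
- red_jaw (a joint): Red clip's opening, rad: 0 gripping a 9 mm edge, -0.08 shut on nothing, 0.5 squeezed to its stop (grips about 30 mm across their outsides, jaw tips about 34 mm apart). Squeezing the grips along y opens it, with 7 N at first and 10 N at the stop
- red_clip: Red clip's frame: origin on its pivot, 50 mm above the jaw tips, z up from jaws to grips, x along the pivot. It belongs to the clip's -y half, which tilts 0.25 rad when the clip is held fully open
- rack_top (a point): Clip rack, fixed, turned up to 23 degrees: point over the middle of its base (220 mm along x, 85 wide, 14 high), 85 mm above the bench, level with the tops of its two upright fins. Fins 9 mm thick, 60 mm long along x, centred 80 mm to either side along x; the red clip is on one, the black on the other, at random
- black_grips (a point): Black spring clip, the same as the red one but with black grips, on the other fin of the rack: midpoint of its grips. To be left alone
- fitting: Brass fitting, 32 mm diameter and 46 mm tall, standing on the rack's base between the fins; origin under its base. Leave alone
- turbo_core: Turbo core in the case, 100 mm diameter, its top 69 mm above the bench; origin at the case's centre on the bench. Not to be touched
- case: Grey case fixed to the bench, turned up to 20 degrees either way, 150 mm along x, 168 mm across, walls 80 mm high, on a base plate; origin under its centre on the bench, axes as seam. A gauge post up to 171 mm high, 52 mm wide, stands 125 mm along +x and 70 mm along +y from the origin
- oil_bottle: Blue bottle, 60 mm diameter, 170 mm tall, standing at the bench's far side; origin under its base. Leave alone
- adapter_ring: Dark steel ring, 100 mm diameter, 30 mm high, lying at the far side; origin under it. Leave alone
- screwdriver: Screwdriver, 180 mm long, lying at the far side; leave alone
- parts_cup: Steel cup, 80 mm diameter, 70 mm tall, at the far side; origin under its base. Leave alone
Things that resemble listed ones, but are neither listed nor needed, are in the scene too. What is shaped like the red_clip but purple or white is not meant.

How it is judged:
On the way, in this order (a step that is already met when the one before it is completed fails the run):
1. blue flap folded down while the yellow flap is still open (value of joint blue_flap below 0.08 rad and value of joint yellow_flap above 0.8 rad), for 0.1 s.
2. yellow flap folded down over it, both flaps down (value of joint each of blue_flap, yellow_flap below 0.08 rad), for 0.1 s.
3. red clip held open, squeezed by the fingers, with its jaws over the seam (value of joint red_jaw above 0.15 rad and contact force between the fingers and red_clip above 2 N and distance between red_mouth and seam below 0.06 m), for 0.1 s.
At the end, for the whole second after the job is handed in: Flaps under 0.08 rad. Red clip at rest on the seam: mouth within 22 mm of its middle along it, 8 mm across, jaw tips 8 to 34 mm below its top edge, square and upright within 0.2 rad, jaw -0.05 to 0.1 rad, gripping with over 4 N (all of step 2 and x of red_mouth in the frame of seam between -0.022 and 0.022 m and y of red_mouth in the frame of seam between -0.008 and 0.008 m and z of red_mouth in the frame of seam between -0.034 and -0.008 m and angle between the x axis of red_mouth and the x axis of seam, either way round below 0.2 rad and angle between red_mouth's own z axis and vertical below 0.2 rad and value of joint red_jaw between -0.05 and 0.1 rad and contact force between red_clip and case above 4 N and linear speed of red_clip below 0.02 m/s); the robot touches nothing.
It fails at once if the black clip moved more than 25 mm (distance of black_grips from where it was at the start of the episode above 0.025 m).
It fails at once if the fitting, bottle, ring, screwdriver or cup moved more than 25 mm (distance of any of fitting, oil_bottle, adapter_ring, screwdriver, parts_cup from where it was at the start of the episode above 0.025 m).
It fails at once if the turbo core is touched by the robot (contact force between any of the fingers, the arm and turbo_core above 1 N).
It also fails if it takes over 66 s, if anything falls off the work surface, if the arm or the gripper's body presses on something with over 40 N, if the wrist force passes 120 N, or if a joint passes its speed limit or range.

## Robot

A 6-joint arm with a two-finger parallel gripper is mounted at the origin on the work surface. World frame = base frame: x ahead of the robot, y to its left, z up, the work surface at z = 0. Lengths are in m, angles in rad, forces in N, time in s.
With the tool pointing down it reaches from about 0.3 to 0.775 m from the base axis. Payload 14.6 kg.
Tool frame: the origin (TCP) lies at the very end of the fingers, on their centre line; the grasp point (between the pads) lies ctrl.tcp_to_grasp behind it (ctrl.tcp_to_grasp is the distance from the TCP to the grasp point, in m); x points along the fingers, y is the direction in which the jaws open and shut, and the axes are right-handed (so a half turn about x gives the same grasp; the last joint's range is limited). The gripper opens to 94 mm and grips with 3 to 60 N. Pads are 16 mm wide; open, the fingers measure 119 mm over their backs; the gripper's body (75 mm by 177 mm) begins 78 mm behind the grasp point.
Start: joints at [-1.176, 0.3, 1.521, -0, 1.321, -0.067], TCP at [0.245, -0.492, 0.205] pointing down, gripper open.
Joint ranges: [-3.03, 3.03], [-0.79, 2.21], [0.23, 2.52], [-1.04, 4.18], [0, 3.07], [-2.55, 2.55]. Speed limits (rad/s): [2.22, 2.22, 2.57, 3.14, 3.14, 3.14].

## Interface

Orientations are given as [roll, pitch, yaw] about the fixed x, y, z axes, in that order (R = Rz(yaw) Ry(pitch) Rx(roll)).
In Python, from station import ctrl gives the robot as it stands.
- The arm moves only by the tool play_rows, never from a script. Its argument "increments" is a list that holds one entry, the list of rows, each a list of 5 numbers: the closure in counts, from 0 (fully open) to 255 (shut), then the shift along the tool's x, y, z in cm, then the turn about the tool's x in degrees. A call has 1 to 12 rows; each row shifts and turns the commanded pose from where the row before left it, along the tool's axes as they then stand; what a row does not reach is not made up. A row lasts 1/12 s, in which the tool goes at most 41.7 mm and 7.16 degrees, less where a joint would pass 70% of its speed; a pose out of reach is approached as far as the arm can. A call is refused whole if a number of a shift passes 4.17 or a number of a turn 7.16, either way. A call with a gripper value outside its range is refused whole. The fingers move at their own pace and stop on an object; "newtons" is the grip in N (left out, the last holds). Time passes only in rows, so rows that do not move let the fingers close. It gives the time, the measured TCP pose, the force and the opening at its end, in the units of the state.
- ctrl.get_obs(): the state, without advancing time (a new reading comes with each control period).
- ctrl.camera(name): name is "scene" or "top" or "wrist"; returns the picture (480x640x3 uint8, red, green, blue); there is no depth.
- ctrl.calibration(name): a dict with "fx", "fy", "cx", "cy" (pixels), "rvec" (rotation vector, rad) and "tvec" (3), from world to camera coordinates, as OpenCV has them; the wrist camera has in their place "T_tool_cam" (4x4, takes a point from camera to tool coordinates, whose origin is the TCP and whose axes are the tool frame's). Camera axes: x right, y down, z forward; pixel columns grow to the right and rows downward; lengths in m; the calibration is good to about 2 mm. A picture is of the moment at which its call begins: read the wrist's pose just before it. calibration takes no time and is no camera call.
- ctrl.hand_in(): hands the job in, once; it reports no verdict.
The state is a dict: "time_s": time; "qpos": joint angles; "joint_vel": joint speeds; "tau": joint torques, N m; "ee_pos": TCP position; "eef_rot": TCP orientation; "force": force on the tool from outside, world axes, zero at the start; "moment": the same for the moment, N m; "grip_width": finger opening in m.
Only numpy, scipy, OpenCV 4.12 (cv2) and the standard library are available. Lean on these libraries where they do the work, as an engineer would, in place of code of your own. Each camera call takes 0.05 s, during which the arm holds its last target.

## Working session

There is one attempt and no reset: what is moved stays moved. The work goes in short steps, Python scripts to look and compute and a tool call to move; the robot and the scene stay as the last step left them, time stands still between calls to the robot, and variables do not carry over. Pictures are saved under pics/ and viewed, and the job is handed in when it is done.

Besides the shell and the picture viewer there is one more tool, called after "Call:" by a JSON object that holds its "fn" and its "kwargs". play_rows: Moves the arm, as the interface text tells. Its arguments: {"type":"object","properties":{"increments":{"type":"array"},"newtons":{"type":"number"}},"required":["increments"]}

```bash
ls; mkdir -p pics; python3 - <<'E'
from station import ctrl
import cv2,numpy as np
o=ctrl.get_obs();print(o)
print(ctrl.tcp_to_grasp)
for n in ["scene","top","wrist"]:
    print(n,ctrl.calibration(n))
    im=ctrl.camera(n);cv2.imwrite(f"pics/{n}0.png",im[:,:,::-1])
E
```

```text
pics
{'time_s': 0.0, 'qpos': array([-1.17556201e+00,  3.00468868e-01,  1.52157566e+00, -1.79502729e-05,
        1.32069025e+00, -6.65899213e-02]), 'joint_vel': array([ 0.0024207 , -0.00087428,  0.00063695, -0.0015014 , -0.00199311,
       -0.00103852]), 'tau': array([-3.78014665e-04, -5.31809378e+01, -3.52739060e+01,  7.07588461e-02,
        2.43675703e-02, -5.70044585e-05]), 'ee_pos': array([ 0.24496844, -0.49214443,  0.20488985]), 'eef_rot': array([-1.62216427,  1.56965407,  1.98125708]), 'force': array([-0.04872442, -0.28109762,  0.99321454]), 'moment': array([ 0.01398531, -0.02220146, -0.00190771]), 'grip_width': 0.09344914280043051}
0.0188
scene {'fx': 501.132217529262, 'fy': 501.132217529262, 'cx': 315.76596423163454, 'cy': 241.0076216786276, 'rvec': array([ 1.0986507 ,  2.36637215, -1.04793172]), 'tvec': array([ 0.46158431, -0.21187642,  1.49278999])}
top {'fx': 457.03144161278993, 'fy': 457.03144161278993, 'cx': 318.3039965793573, 'cy': 242.68629381075044, 'rvec': array([ 2.16987695, -2.1537966 ,  0.0326922 ]), 'tvec': array([-0.04210676,  0.63421126,  0.84521733])}
wrist {'fx': 422.3032873067928, 'fy': 422.3032873067928, 'cx': 318.5889364153871, 'cy': 232.0917607145846, 'T_tool_cam': array([[-1.69874027e-05, -2.83439184e-01,  9.58990213e-01,
        -1.78349170e-01],
       [ 9.99999876e-01,  4.71724424e-04,  1.57136730e-04,
        -6.39124758e-04],
       [-4.96917812e-04,  9.58990097e-01,  2.83439141e-01,
        -8.31381916e-02],
       [ 0.00000000e+00,  0.00000000e+00,  0.00000000e+00,
         1.00000000e+00]])}
```

View pics/scene0.png

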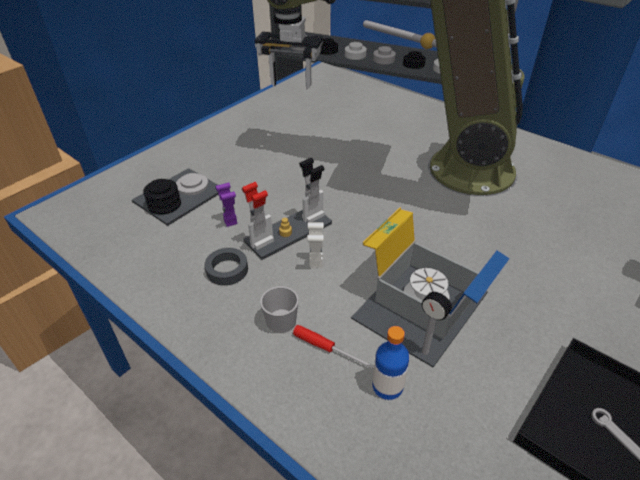

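View pics/top0.png

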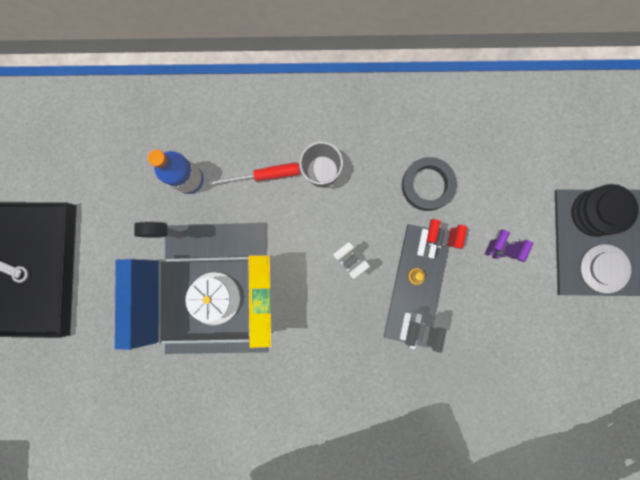

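View pics/wrist0.png

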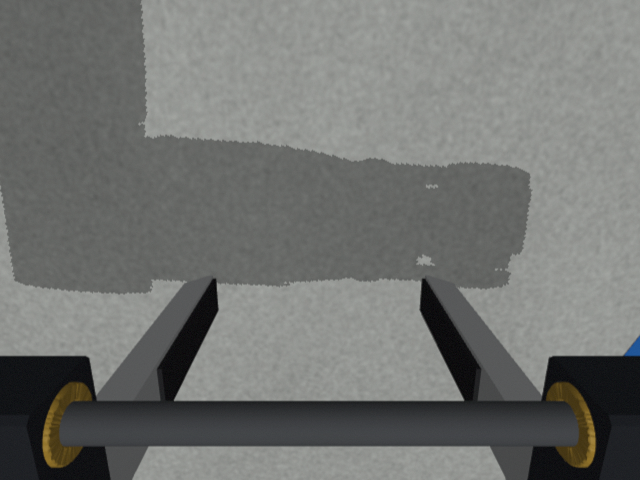

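```bash
cat > h.py <<'E'
from station import ctrl
import cv2,numpy as np
from scipy.spatial.transform import Rotation as R
def cam(n):
    c=ctrl.calibration(n);K=np.array([[c['fx'],0,c['cx']],[0,c['fy'],c['cy']],[0,0,1]])
    if 'rvec' in c:
        Rm=cv2.Rodrigues(c['rvec'])[0];t=np.array(c['tvec']); return K,Rm,t
    o=ctrl.get_obs();Tc=np.array(c['T_tool_cam']);Rt=R.from_euler('xyz',o['eef_rot']).as_matrix()
    Rwc=Rt@Tc[:3,:3];p=Rt@Tc[:3,3]+o['ee_pos'];return K,Rwc.T,-Rwc.T@p
def ray(n,uv):
    K,Rm,t=cam(n);d=Rm.T@np.linalg.inv(K)@np.array([uv[0],uv[1],1]);return -Rm.T@t,d/np.linalg.norm(d)
def onz(n,uv,z):
    p,d=ray(n,uv);return p+d*(z-p[2])/d[2]
def proj(n,X):
    K,Rm,t=cam(n);q=K@(Rm@np.asarray(X)+t);return q[:2]/q[2]
def tri(obs):
    A=np.zeros((3,3));b=np.zeros(3)
    for n,uv in obs:
        p,d=ray(n,uv);M=np.eye(3)-np.outer(d,d);A+=M;b+=M@p
    X=np.linalg.solve(A,b);return X,[np.linalg.norm((np.eye(3)-np.outer(d,d))@(X-p)) for p,d in [ray(n,u) for n,u in obs]]
E
python3 - <<'E'
import cv2
im=cv2.imread('pics/top0.png')
cv2.imwrite('pics/t1.png',cv2.resize(im[210:360,105:305],None,fx=4,fy=4,interpolation=cv2.INTER_CUBIC))
cv2.imwrite('pics/t2.png',cv2.resize(im[200:360,330:540],None,fx=3.75,fy=3.75,interpolation=cv2.INTER_CUBIC))
im=cv2.imread('pics/scene0.png')
cv2.imwrite('pics/s2.png',cv2.resize(im[140:290,200:350],None,fx=4,fy=4,interpolation=cv2.INTER_CUBIC))
cv2.imwrite('pics/s1.png',cv2.resize(im[200:360,345:520],None,fx=4,fy=3.7,interpolation=cv2.INTER_CUBIC))
from h import *
o=ctrl.get_obs();print(R.from_euler('xyz',o['eef_rot']).as_matrix().round(3))
E
```

```text
[[-0.     0.446 -0.895]
 [ 0.001 -0.895 -0.446]
 [-1.    -0.001 -0.   ]]
```

View pics/t1.png

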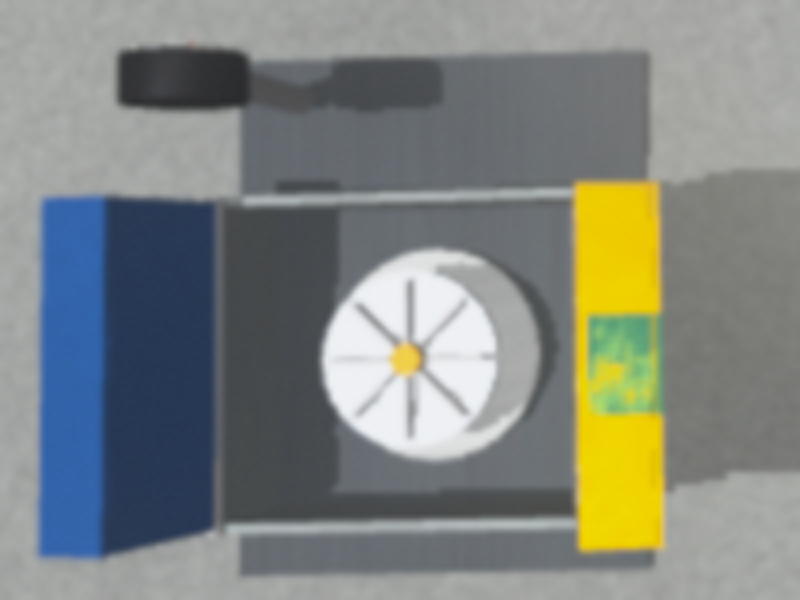

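View pics/t2.png

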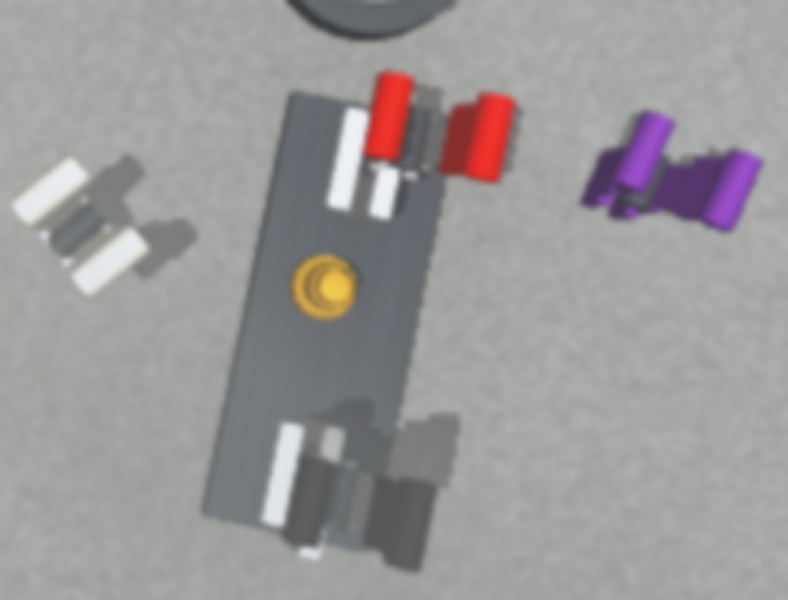

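View pics/s1.png

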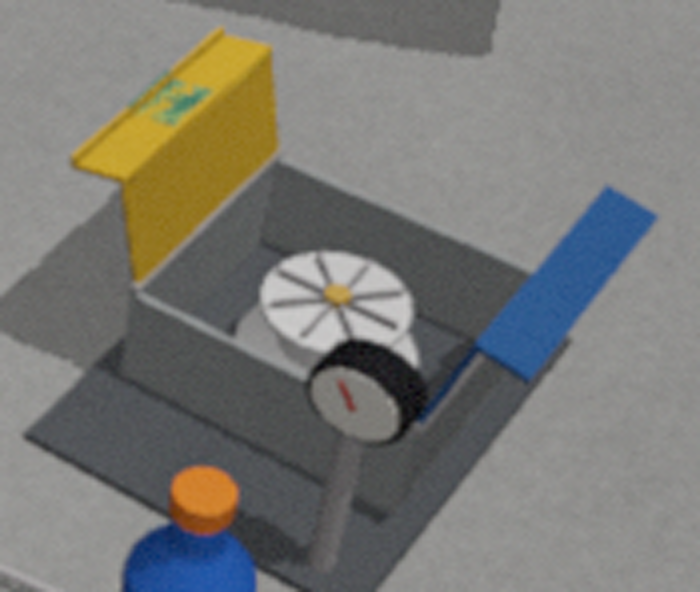

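View pics/s2.png

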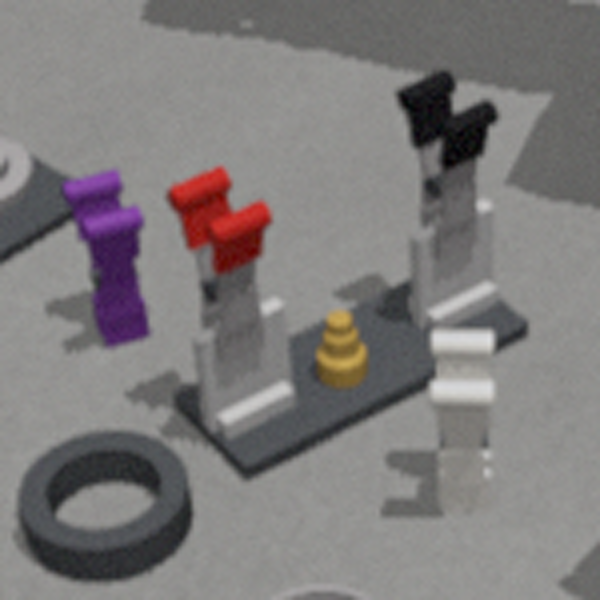

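```bash
python3 - <<'E'
from h import *
def f(n,x,y,ox,oy,s,z): return onz(n,(ox+x/s,oy+y/s),z)
T=lambda x,y,z:f('top',x,y,105,210,4,z)
P=[T(230,202,.08),T(575,191,.08),T(230,528,.08),T(578,522,.08),T(218,200,.082),T(219,528,.082)]
for p in P:print(p.round(4))
print('core',T(407,358,.072).round(4), 'plate',[T(x,y,.004).round(4) for x,y in [(648,52),(655,566),(240,575)]])
for a,b in [(0,1),(2,3),(5,4)]:
    d=P[b]-P[a];print(np.degrees(np.arctan2(d[1],d[0])))
# clips: bars
im=ctrl.camera('top'); im2=ctrl.camera('scene')
def red(im):
    hs=cv2.cvtColor(im,cv2.COLOR_RGB2HSV);return ((hs[...,0]<6)|(hs[...,0]>174))&(hs[...,1]>170)&(hs[...,2]>70)
for nm,i in (('top',im),('scene',im2)):
    m=red(i).astype(np.uint8);n,l,s,c=cv2.connectedComponentsWithStats(m)
    for k in range(1,n):
        if s[k,4]>40:
            print(nm,s[k],c[k].round(1))
C=lambda x,y,z:f('top',x,y,330,200,3.75,z)
print('rack plate',[C(x,y,.014).round(4) for x,y in [(292,92),(203,514),(372,545),(445,180)]])
print('grips bar centres z=.176',C(390,115,.176),C(490,137,.176))
E
```

```text
[0.5965 0.2398 0.08  ]
[0.6026 0.0838 0.08  ]
[0.4522 0.2347 0.08  ]
[0.4572 0.0795 0.08  ]
[0.5973 0.2445 0.082 ]
[0.4524 0.2389 0.082 ]
core [0.5275 0.1598 0.072 ] plate [array([0.6739, 0.0643, 0.004 ]), array([0.4264, 0.0566, 0.004 ]), array([0.4188, 0.2583, 0.004 ])]
-87.77144828243809
-88.16650807861242
2.2098206139880943
top [254 164  45  16 463] [276.7 171.4]
top [428 220  12  22 186] [433.3 230.6]
top [449 226  18  22 261] [457.8 236.6]
scene [243 182  24  26 329] [254.4 194.5]
scene [294 326  40  26 448] [313.  337.9]
rack plate [array([ 0.6709, -0.2077,  0.014 ]), array([ 0.4582, -0.1623,  0.014 ]), array([ 0.4442, -0.246 ,  0.014 ]), array([ 0.6265, -0.2841,  0.014 ])]
grips bar centres z=.176 [ 0.64277813 -0.22339604  0.176     ] [ 0.6338701 -0.2640396  0.176    ]
```

Call:
{"fn": "play_rows", "kwargs": {"increments": [[[255,-0.8,0,0,-6.56],[255,-0.8,0,0,-6.56],[255,-0.8,0,0,-6.56],[255,-0.8,0,0,-6.56],[255,-0.8,0,0,-6.56],[255,-0.8,0,0,-6.56],[255,-0.8,0,0,-6.56],[255,-0.8,0,0,-6.56],[255,-0.8,0,0,-6.56],[255,-0.8,0,0,-6.56],[255,0,0,0,0]]], "newtons": 30}}

```text
time_s: 1.17
ee_pos: [0.2452, -0.4927, 0.2868]
eef_rot: [0.347, 1.569, -1.182]
force: [0.6, 0.3, -0.1]
grip_width: 0.0243
```

```bash
cat >> h.py <<'E'
def st():
    o=ctrl.get_obs();Rt=R.from_euler('xyz',o['eef_rot']).as_matrix()
    print('t',round(o['time_s'],2),'p',o['ee_pos'].round(4),'yawy',np.degrees(np.arctan2(Rt[1,1],Rt[0,1])).round(2),'down',Rt[:,0].round(3),'F',o['force'].round(1),'w',round(o['grip_width'],4));return o,Rt
def to(target):
    o,Rt=st();print('tool cm',(Rt.T@(np.array(target)-o['ee_pos'])*100).round(2))
E
python3 - <<'E'
from h import *
to([.5245,.325,.28])
E
```

```text
t 1.17 p [ 0.2452 -0.4927  0.2868] yawy 2.37 down [ 0.001 -0.002 -1.   ] F [ 0.6  0.3 -0.1] w 0.0243
tool cm [  0.55  31.3  -80.54]
```

Call:
{"fn": "play_rows", "kwargs": {"increments": [[[255,0,1.36,-3.5,0],[255,0,1.36,-3.5,0],[255,0,1.36,-3.5,0],[255,0,1.36,-3.5,0],[255,0,1.36,-3.5,0],[255,0,1.36,-3.5,0],[255,0,1.36,-3.5,0],[255,0,1.36,-3.5,0],[255,0,1.36,-3.5,0],[255,0,1.36,-3.5,0],[255,0,1.36,-3.5,0],[255,0,1.36,-3.5,0]]]}}

```text
time_s: 2.17
ee_pos: [0.3931, -0.0649, 0.2852]
eef_rot: [1.306, 1.571, -0.234]
force: [-0.5, -0.1, -0.3]
grip_width: 0.0003
```

Call:
{"fn": "play_rows", "kwargs": {"increments": [[[255,0,1.36,-3.5,0],[255,0,1.36,-3.5,0],[255,0,1.36,-3.5,0],[255,0,1.36,-3.5,0],[255,0,1.36,-3.5,0],[255,0,1.36,-3.5,0],[255,0,1.36,-3.5,0],[255,0,1.36,-3.5,0],[255,0,1.36,-3.5,0],[255,0,1.36,-3.5,0],[255,0,1.36,-3.5,0],[255,0,0,0,0]]]}}

```text
time_s: 3.17
ee_pos: [0.5289, 0.328, 0.2825]
eef_rot: [-1.339, 1.567, -2.875]
force: [0.4, -0.2, 0.1]
grip_width: 0.0003
```

```bash
python3 - <<'E'
from h import *
to([.5245,.325,.14])
for n in ["top","scene"]:
    im=ctrl.camera(n);cv2.imwrite(f"pics/{n}1.png",im[:,:,::-1])
a=cv2.imread('pics/scene1.png')[100:340,330:610];cv2.imwrite('pics/s3.png',cv2.resize(a,None,fx=2.5,fy=2.5))
E
```

```text
t 3.17 p [0.5289 0.328  0.2825] yawy 2.0 down [-0.003 -0.001 -1.   ] F [ 0.4 -0.2  0.1] w 0.0003
tool cm [14.25 -0.41  0.28]
```

View pics/s3.png

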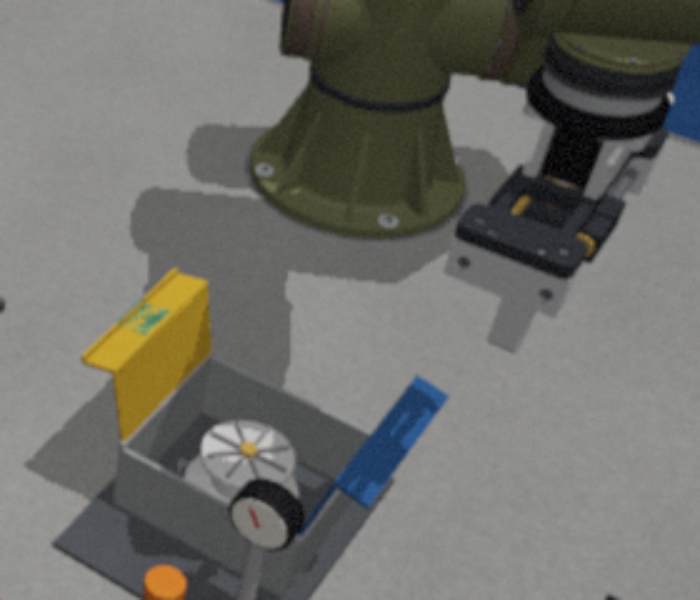

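Call:
{"fn": "play_rows", "kwargs": {"increments": [[[255,3.5,-0.1,0,0],[255,3.5,-0.1,0,0],[255,3.5,-0.1,0,0],[255,3.5,-0.1,0,0],[255,1.75,0,0,0],[255,0,0,0.5,0],[255,0,0,1.5,0],[255,0,0,1.5,0],[255,0,0,1.5,0],[255,0,0,1.5,0],[255,0,0,1.5,0],[255,0,0,1.5,0]]]}}

```text
time_s: 4.27
ee_pos: [0.5283, 0.2264, 0.1285]
eef_rot: [1.847, 1.57, 0.311]
force: [0.2, 1.3, -1.8]
grip_width: 0.0006
```

```bash
python3 - <<'E'
from h import *
to([.5245,.193,.125])
for n in ["top","scene"]:
    im=ctrl.camera(n);cv2.imwrite(f"pics/{n}2.png",im[:,:,::-1])
a=cv2.imread('pics/scene2.png')[140:380,330:610];cv2.imwrite('pics/s4.png',cv2.resize(a,None,fx=2.5,fy=2.5))
E
```

```text
t 4.27 p [0.5283 0.2264 0.1285] yawy 2.02 down [ 0.001  0.    -1.   ] F [ 0.2  1.3 -1.8] w 0.0006
tool cm [ 0.35 -0.49  3.32]
```

View pics/s4.png

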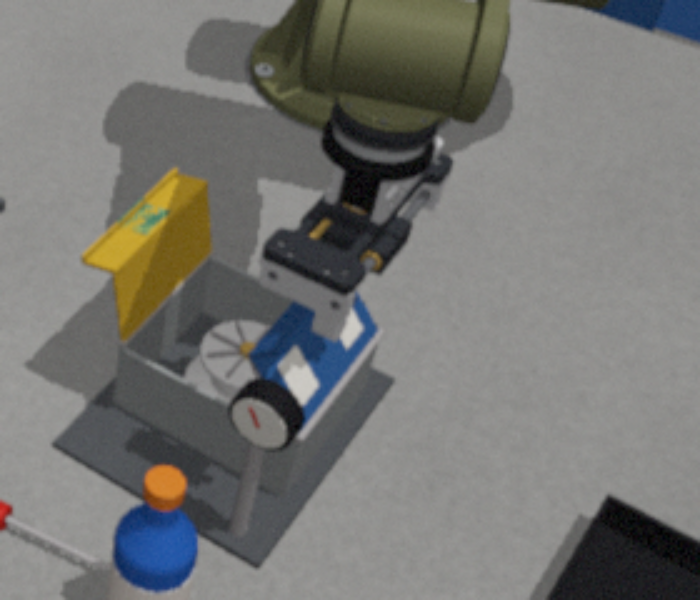

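Call:
{"fn": "play_rows", "kwargs": {"increments": [[[255,0,0,1.1,0],[255,0,0,1.1,0],[255,0,0,1.0,0],[255,0.8,0,0,0],[255,0.8,0,0,0],[255,0.8,0,0,0],[255,0.8,0,0,0],[255,0.6,0,0,0],[255,0.3,0,0,0],[255,0,0,0,0]]]}}

```text
time_s: 5.2
ee_pos: [0.5289, 0.1964, 0.086]
eef_rot: [-1.354, 1.569, -2.889]
force: [0.6, -0.3, 0.7]
grip_width: 0.0002
```

```bash
python3 - <<'E'
from h import *
st()
for n in ["top","scene"]:
    im=ctrl.camera(n);cv2.imwrite(f"pics/{n}3.png",im[:,:,::-1])
a=cv2.imread('pics/scene3.png')[140:380,330:610];cv2.imwrite('pics/s5.png',cv2.resize(a,None,fx=2.5,fy=2.5))
E
```

```text
t 5.2 p [0.5289 0.1964 0.086 ] yawy 2.08 down [-0.001 -0.    -1.   ] F [ 0.6 -0.3  0.7] w 0.0002
```

View pics/s5.png

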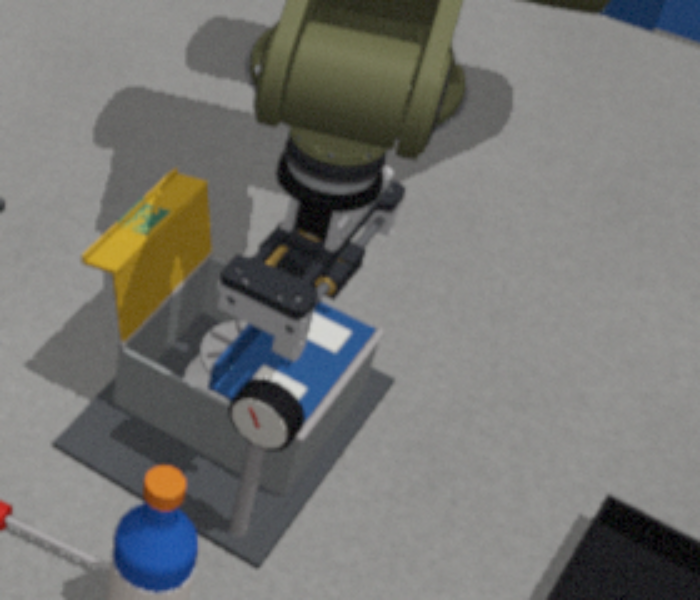

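Nearly flat; press until force shows.

Call:
{"fn": "play_rows", "kwargs": {"increments": [[[255,0.3,0,0,0],[255,0.2,0,0,0],[255,0.1,0,0,0],[255,0,0,0,0],[255,0,0,0,0]]]}}

```text
time_s: 5.72
ee_pos: [0.5299, 0.1965, 0.0839]
eef_rot: [1.842, 1.568, 0.307]
force: [-12.3, -3.7, 28.3]
grip_width: 0.0008
```

```bash
python3 - <<'E'
from h import *
for u in [(344,252),(359,268)]: print(onz('top',u,.105).round(3))
im=cv2.imread('pics/top3.png')
# yellow flap outermost edges
print('lip edge outer', [onz('top',u,.15).round(3) for u in [(270,256),(271,347)]])
to([.530,-.010,.25])
E
```

```text
[ 0.613 -0.085  0.105]
[ 0.585 -0.111  0.105]
lip edge outer [array([0.603, 0.035, 0.15 ]), array([0.457, 0.031, 0.15 ])]
t 5.72 p [0.5299 0.1965 0.0839] yawy 2.06 down [ 0.002  0.001 -1.   ] F [-12.3  -3.7  28.3] w 0.0008
tool cm [-16.63  -0.69  20.63]
```

Call:
{"fn": "play_rows", "kwargs": {"increments": [[[255,-2.5,0,0,0],[255,-3.6,0,0,0],[255,-3.6,0,0,0],[255,-3.6,0,0,0],[255,-3.6,0,0,0],[255,0,0,3.3,0],[255,0,0,3.3,0],[255,0,0,3.3,0],[255,0,0,3.3,0],[255,0,0,3.3,0],[255,0,0,3.3,0],[255,0,0,0,0]]]}}

```text
time_s: 6.72
ee_pos: [0.5364, -0.006, 0.25]
eef_rot: [0.384, 1.57, -1.155]
force: [0.2, -0.0, 0.3]
grip_width: 0.0007
```

```bash
python3 - <<'E'
from h import *
to([.530,0,.125])
for n in ["top","scene"]:
    im=ctrl.camera(n);cv2.imwrite(f"pics/{n}4.png",im[:,:,::-1])
a=cv2.imread('pics/scene4.png')[100:340,310:590];cv2.imwrite('pics/s6.png',cv2.resize(a,None,fx=2.5,fy=2.5))
E
```

```text
t 6.72 p [ 0.5364 -0.006   0.25  ] yawy 1.84 down [ 0.    -0.001 -1.   ] F [ 0.2 -0.   0.3] w 0.0007
tool cm [12.5  -0.63 -0.63]
```

View pics/s6.png

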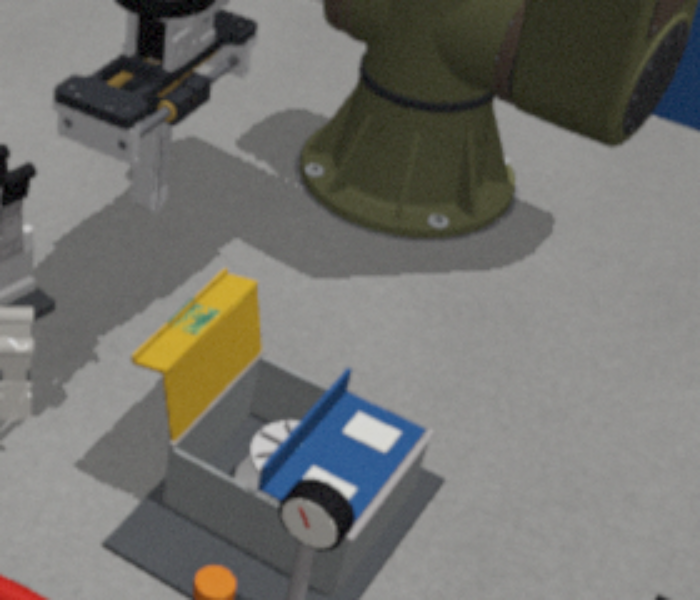

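Call:
{"fn": "play_rows", "kwargs": {"increments": [[[255,3.5,-0.3,0,0],[255,3.5,-0.3,0,0],[255,3.5,0,0,0],[255,2.0,0,0,0],[255,0,0,-1.5,0],[255,0,0,-1.5,0],[255,0,0,-1.5,0],[255,0,0,-1.5,0],[255,0,0,-1.5,0],[255,0,0,-1.5,0],[255,0,0,-1.5,0]]]}}

```text
time_s: 7.73
ee_pos: [0.5263, 0.1051, 0.1249]
eef_rot: [-0.287, 1.571, -1.821]
force: [0.7, -1.9, -2.2]
grip_width: 0.0005
```

```bash
python3 - <<'E'
from h import *
to([.530,.124,.125])
E
```

```text
t 7.73 p [0.5263 0.1051 0.1249] yawy 2.14 down [-0. -0. -1.] F [ 0.7 -1.9 -2.2] w 0.0005
tool cm [-0.01  0.44 -1.88]
```

Call:
{"fn": "play_rows", "kwargs": {"increments": [[[255,0,0.2,-1.0,0],[255,0,0.2,-0.8,0],[255,0.8,0,0,0],[255,0.8,0,0,0],[255,0.8,0,0,0],[255,0.8,0,0,0],[255,0.5,0,0,0],[255,0.4,0,0,0],[255,0.3,0,0,0],[255,0,0,0,0],[255,0,0,0,0]]]}}

```text
time_s: 8.65
ee_pos: [0.53, 0.121, 0.0838]
eef_rot: [1.325, 1.57, -0.21]
force: [-19.0, -3.5, 36.9]
grip_width: 0.0007
```

```bash
python3 - <<'E'
from h import *
st()
for n in ["top","scene"]:
    im=ctrl.camera(n);cv2.imwrite(f"pics/{n}5.png",im[:,:,::-1])
a=cv2.imread('pics/scene5.png')[140:380,330:610];cv2.imwrite('pics/s7.png',cv2.resize(a,None,fx=2.5,fy=2.5))
E
```

```text
t 8.65 p [0.53   0.121  0.0838] yawy 2.05 down [ 0.001 -0.    -1.   ] F [-19.   -3.5  36.9] w 0.0007
```

View pics/s7.png

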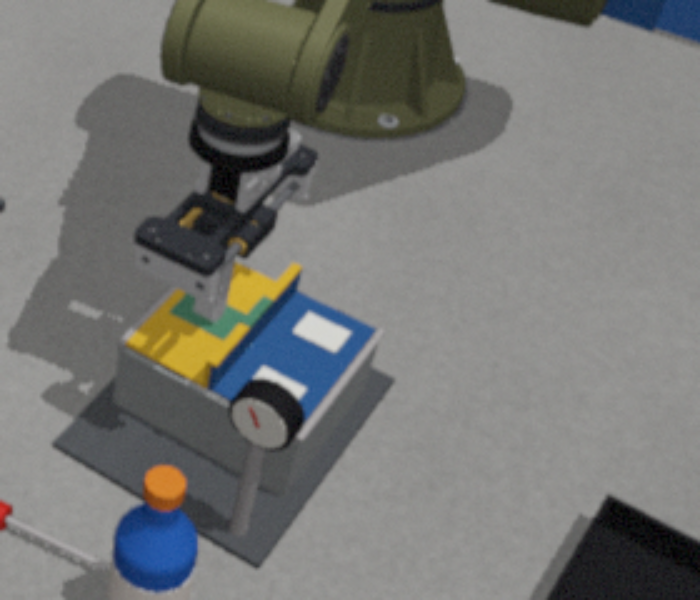

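Call:
{"fn": "play_rows", "kwargs": {"increments": [[[255,-2.5,0,0,0],[255,-2.5,0,0,-6.91],[0,-2,0,0,-6.91],[0,-2,0,0,-6.91],[0,-2,0,0,-6.91],[0,-2,0,0,-6.91],[0,-2,0,0,-6.91],[0,-2,0,0,-6.91],[0,-2,0,0,-6.91],[0,-2,0,0,-6.91],[0,0,0,0,-6.91],[0,0,0,0,-6.91]]]}}

```text
time_s: 9.75
ee_pos: [0.5304, 0.121, 0.2919]
eef_rot: [0.314, 1.569, 0.111]
force: [-0.4, -0.1, -0.1]
grip_width: 0.0635
```

```bash
python3 - <<'E'
from h import *
to([.6383,-.2437,.28])
E
```

```text
t 9.75 p [0.5304 0.121  0.2919] yawy 78.39 down [ 0.002  0.    -1.   ] F [-0.4 -0.1 -0.1] w 0.0635
tool cm [  1.2  -33.55  17.91]
```

Call:
{"fn": "play_rows", "kwargs": {"increments": [[[0,0,-3.05,1.63,0],[0,0,-3.05,1.63,0],[0,0,-3.05,1.63,0],[0,0,-3.05,1.63,0],[0,0,-3.05,1.63,0],[0,0,-3.05,1.63,0],[0,0,-3.05,1.63,0],[0,0,-3.05,1.63,0],[0,0,-3.05,1.63,0],[0,0,-3.05,1.63,0],[0,0,-3.05,1.61,0],[0,0,0,0,0]]]}}

```text
time_s: 10.75
ee_pos: [0.6356, -0.2498, 0.2886]
eef_rot: [-2.973, 1.568, 3.097]
force: [-0.0, 0.5, 0.0]
grip_width: 0.0942
```

```bash
python3 - <<'E'
from h import *
to([.6383,-.2437,.28])
for n in ["top","scene","wrist"]:
    im=ctrl.camera(n);cv2.imwrite(f"pics/{n}6.png",im[:,:,::-1])
a=cv2.imread('pics/scene6.png')[180:360,340:520];b=cv2.imread('pics/top6.png')[210:360,105:305]
cv2.imwrite('pics/m6.png',np.hstack([cv2.resize(a,(400,400)),cv2.resize(b,(400,400))]))
E
```

```text
t 10.75 p [ 0.6356 -0.2498  0.2886] yawy 77.79 down [-0.002  0.    -1.   ] F [-0.   0.5  0. ] w 0.0942
tool cm [0.86 0.65 0.13]
```

View pics/wrist6.png

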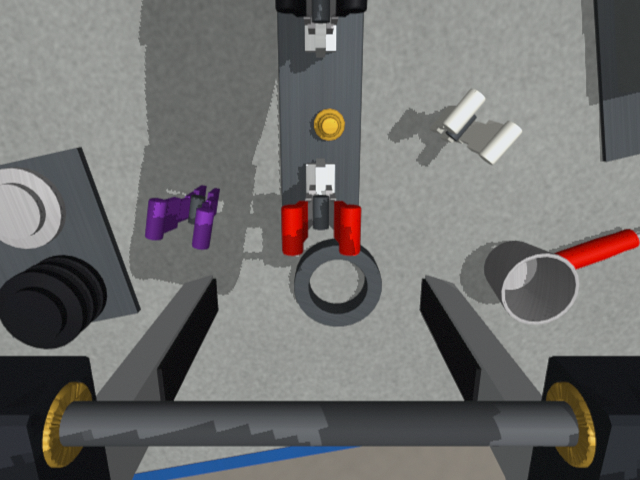

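View pics/m6.png

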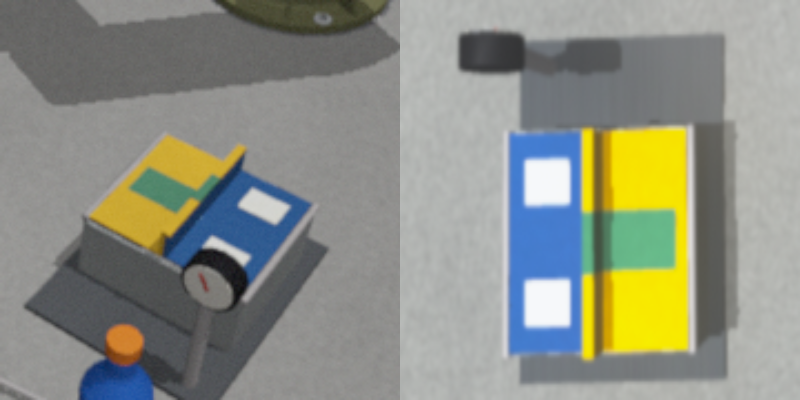

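```bash
python3 - <<'E'
from h import *
im=cv2.cvtColor(cv2.imread('pics/wrist6.png'),cv2.COLOR_BGR2HSV)
m=(((im[...,0]<6)|(im[...,0]>174))&(im[...,1]>170)&(im[...,2]>70)).astype(np.uint8)
n,l,s,c=cv2.connectedComponentsWithStats(m)
for k in range(1,n):
    if s[k,4]>200: print(s[k],c[k].round(1),onz('wrist',c[k],.172).round(4),onz('wrist',c[k],.176).round(4), [onz('wrist',(s[k,0]+s[k,2]/2,y),.172).round(4) for y in (s[k,1],s[k,1]+s[k,3])])
o,Rt=st()
print('tool frame of grips est', (Rt.T@(np.array([.6383,-.2437,.172])-o['ee_pos'])*1000).round(1))
print('proj',proj('wrist',[.6383,-.2437,.172]))
print('seam',[onz('top',u,.113).round(4) for u in [(199,258),(199,343.9),(199,300.6)]])
E
python3 -c "
import cv2
a=cv2.imread('pics/wrist6.png')[140:330,220:420];cv2.imwrite('pics/w6.png',cv2.resize(a,None,fx=3.5,fy=3))"
```

```text
[ 282  201   26   55 1232] [294.1 227.3] [ 0.633  -0.2611  0.172 ] [ 0.6319 -0.2606  0.176 ] [array([ 0.614 , -0.2561,  0.172 ]), array([ 0.6548, -0.2654,  0.172 ])]
[ 334  201   27   55 1266] [347.1 227.3] [ 0.641  -0.2233  0.172 ] [ 0.6398 -0.2233  0.176 ] [array([ 0.6218, -0.2193,  0.172 ]), array([ 0.6629, -0.2272,  0.172 ])]
[ 556  230   83   39 1536] [600.3 248.2] [ 0.6956 -0.0428  0.172 ] [ 0.6937 -0.0453  0.176 ] [array([ 0.6809, -0.0445,  0.172 ]), array([ 0.7119, -0.0452,  0.172 ])]
t 10.9 p [ 0.6357 -0.2442  0.2903] yawy 78.03 down [-0.001  0.    -1.   ] F [-0.1  0.4  0.4] w 0.0942
tool frame of grips est [118.3   1.    2.5]
proj [318.94385737 229.40933881]
seam [array([0.6002, 0.1633, 0.113 ]), array([0.4548, 0.1591, 0.113 ]), array([0.5276, 0.1612, 0.113 ])]
```

View pics/w6.png

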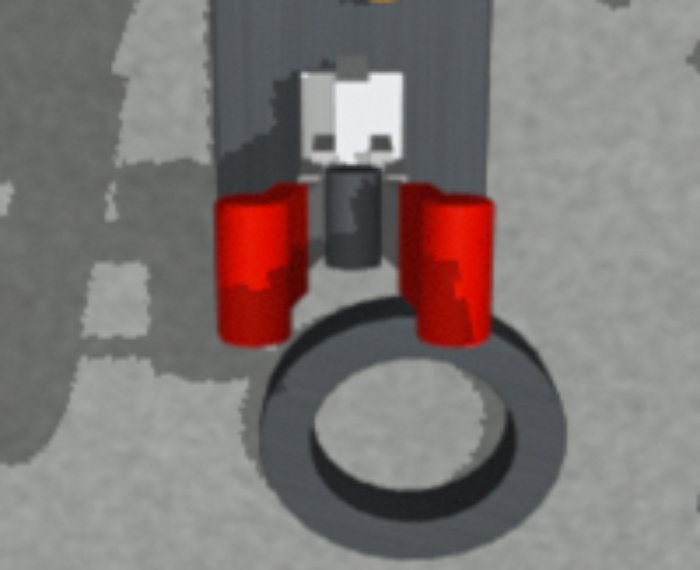

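Call:
{"fn": "play_rows", "kwargs": {"increments": [[[0,2,0.1,0.28,0],[0,3,0,0,0],[0,3,0,0,0],[0,3,0,0,0],[0,2,0,0,0],[0,0.7,0,0,0],[0,0,0,0,0],[0,0,0,0,0]]], "newtons": 30}}

```text
time_s: 11.57
ee_pos: [0.6393, -0.2431, 0.1555]
eef_rot: [-0.178, 1.569, -0.385]
force: [0.6, 0.3, -0.4]
grip_width: 0.094
```

```bash
python3 - <<'E'
from h import *
to([.6385,-.243,.153])
for n in ["top","scene","wrist"]:
    im=ctrl.camera(n);cv2.imwrite(f"pics/{n}7.png",im[:,:,::-1])
a=cv2.imread('pics/scene7.png')[130:280,190:340];b=cv2.imread('pics/wrist7.png')[180:480,170:470]
cv2.imwrite('pics/m7.png',np.hstack([cv2.resize(a,(400,400)),cv2.resize(b,(400,400))]))
E
```

```text
t 11.57 p [ 0.6393 -0.2431  0.1555] yawy 78.11 down [ 0.002 -0.001 -1.   ] F [ 0.6  0.3 -0.4] w 0.094
tool cm [ 0.25 -0.   -0.08]
```

View pics/m7.png

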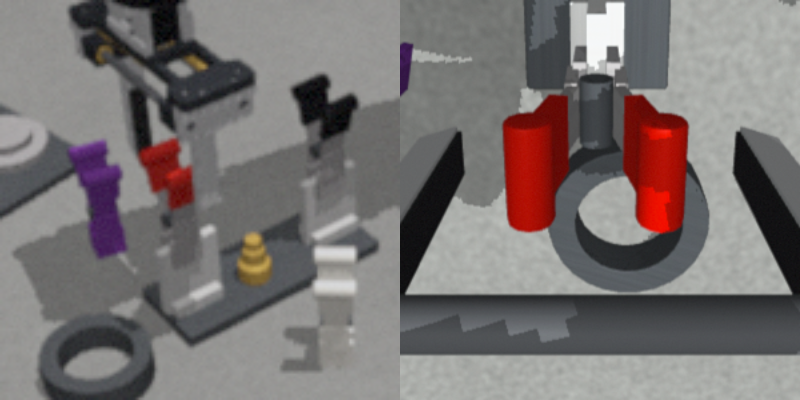

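Call:
{"fn": "play_rows", "kwargs": {"increments": [[[90,0,0,0,0],[120,0,0,0,0],[150,0,0,0,0],[180,0,0,0,0],[200,0,0,0,0],[200,0,0,0,0],[200,0,0,0,0],[200,0,0,0,0],[200,0,0,0,0]]], "newtons": 30}}

```text
time_s: 12.47
ee_pos: [0.6387, -0.2436, 0.1537]
eef_rot: [2.921, 1.57, 2.713]
force: [-0.1, -0.3, -1.5]
grip_width: 0.0376
```

```bash
python3 - <<'E'
from h import *
st()
for n in ["scene","wrist"]:
    im=ctrl.camera(n);cv2.imwrite(f"pics/{n}8.png",im[:,:,::-1])
a=cv2.imread('pics/scene8.png')[130:280,190:340];b=cv2.imread('pics/wrist8.png')[180:480,170:470]
cv2.imwrite('pics/m8.png',np.hstack([cv2.resize(a,(400,400)),cv2.resize(b,(400,400))]))
E
```

```text
t 12.47 p [ 0.6387 -0.2436  0.1537] yawy 78.07 down [-0.  0. -1.] F [-0.1 -0.3 -1.5] w 0.0376
```

View pics/m8.png

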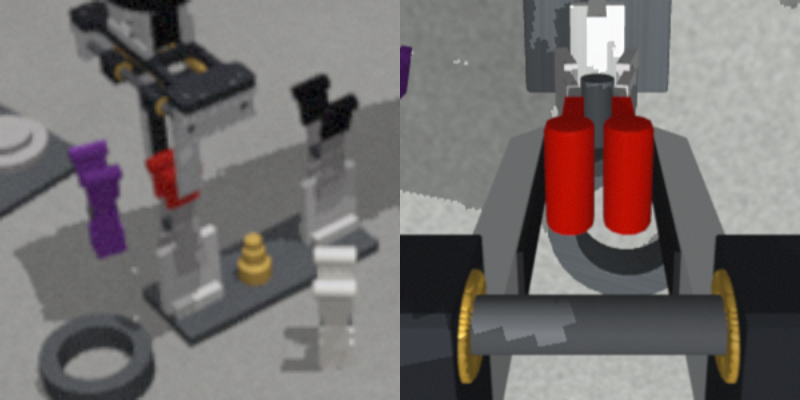

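Call:
{"fn": "play_rows", "kwargs": {"increments": [[[220,0,0,0,0],[220,0,0,0,0],[220,0,0,0,0],[220,0,0,0,0]]], "newtons": 35}}

```text
time_s: 12.9
ee_pos: [0.6388, -0.2436, 0.154]
eef_rot: [-0.218, 1.571, -0.426]
force: [-0.7, -0.4, -1.8]
grip_width: 0.028
```

Call:
{"fn": "play_rows", "kwargs": {"increments": [[[220,-0.5,0,0,0],[220,-1,0,0,0],[220,-1,0,0,0],[220,-1.5,0,0,0],[220,-1.5,0,0,0],[220,-1.5,0,0,0],[220,-2,0,0,0],[220,-2,0,0,0],[220,-1,0,0,0],[220,0,0,0,0]]]}}

```text
time_s: 13.73
ee_pos: [0.6394, -0.2438, 0.2775]
eef_rot: [-0.205, 1.566, -0.413]
force: [0.3, -0.4, -1.5]
grip_width: 0.0281
```

```bash
python3 - <<'E'
from h import *
st()
for n in ["scene","wrist"]:
    im=ctrl.camera(n);cv2.imwrite(f"pics/{n}9.png",im[:,:,::-1])
a=cv2.imread('pics/scene9.png')[70:280,170:380];b=cv2.imread('pics/wrist9.png')[180:480,170:470]
cv2.imwrite('pics/m9.png',np.hstack([cv2.resize(a,(400,400)),cv2.resize(b,(400,400))]))
E
```

```text
t 13.73 p [ 0.6394 -0.2438  0.2775] yawy 78.07 down [ 0.005 -0.002 -1.   ] F [ 0.3 -0.4 -1.5] w 0.0281
```

View pics/m9.png

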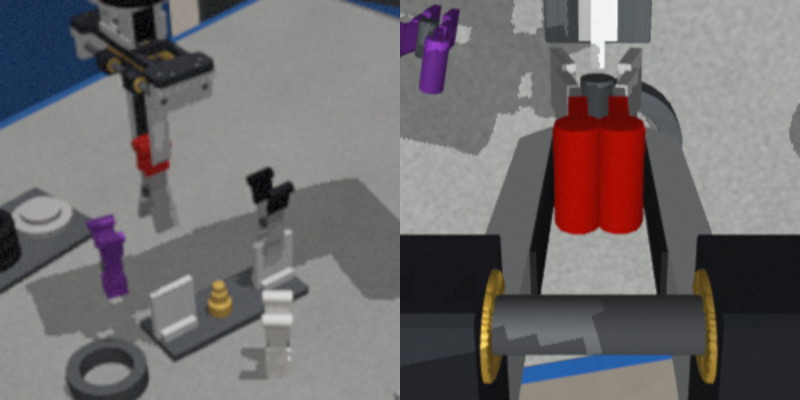

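Call:
{"fn": "play_rows", "kwargs": {"increments": [[[220,-0.3,0,0,-3.45],[220,-0.3,0,0,-3.45],[220,-0.3,0,0,-3.45],[220,-0.3,0,0,-3.45],[220,0,0,0,0]]]}}

```text
time_s: 14.25
ee_pos: [0.6387, -0.2436, 0.2849]
eef_rot: [2.682, 1.569, 2.718]
force: [-0.3, -0.0, -2.2]
grip_width: 0.028
```

```bash
python3 - <<'E'
from h import *
to([.5276,.1607,.29])
E
```

```text
t 14.25 p [ 0.6387 -0.2436  0.2849] yawy 92.03 down [-0.001  0.001 -1.   ] F [-0.3 -0.  -2.2] w 0.028
tool cm [-0.47 40.8  -9.67]
```

Call:
{"fn": "play_rows", "kwargs": {"increments": [[[220,0,1.5,-0.36,0],[220,0,2.6,-0.6,0],[220,0,2.6,-0.6,0],[220,0,2.6,-0.6,0],[220,0,2.6,-0.6,0],[220,0,2.6,-0.6,0],[220,0,2.6,-0.6,0],[220,0,2.6,-0.6,0],[220,0,2.6,-0.6,0],[220,0,2.6,-0.6,0],[220,0,2.6,-0.6,0],[220,0,2.6,-0.6,0]]]}}

```text
time_s: 15.25
ee_pos: [0.5586, 0.0561, 0.2849]
eef_rot: [3.131, 1.569, -3.122]
force: [0.6, 0.2, -2.2]
grip_width: 0.0282
```

Call:
{"fn": "play_rows", "kwargs": {"increments": [[[220,0,2.6,-0.6,0],[220,0,2.6,-0.6,0],[220,0,2.6,-0.6,0],[220,0,1.7,-0.4,0],[220,0,1.2,-0.3,0],[220,0,0,0,0],[220,0,0,0,0]]]}}

```text
time_s: 15.83
ee_pos: [0.5308, 0.161, 0.2854]
eef_rot: [-2.682, 1.57, -2.65]
force: [0.3, 0.4, -1.6]
grip_width: 0.0284
```

```bash
python3 - <<'E'
from h import *
to([.5276,.1607,.29])
for n in ["scene","wrist"]:
    im=ctrl.camera(n);cv2.imwrite(f"pics/{n}10.png",im[:,:,::-1])
a=cv2.imread('pics/scene10.png')[140:350,320:530]
cv2.imwrite('pics/m10.png',np.hstack([cv2.resize(a,(400,400)),cv2.resize(cv2.imread('pics/wrist10.png')[180:480,170:470],(400,400))]))
E
```

```text
t 15.83 p [0.5308 0.161  0.2854] yawy 91.85 down [-0.001 -0.    -1.   ] F [ 0.3  0.4 -1.6] w 0.0284
tool cm [-0.46 -0.02 -0.33]
```

View pics/m10.png

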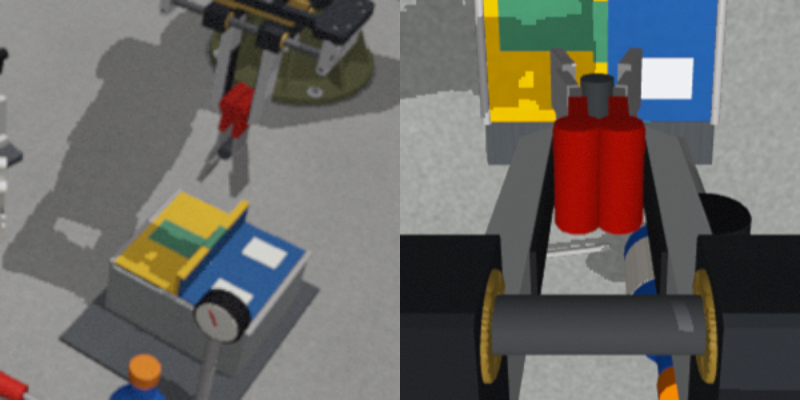

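View pics/wrist10.png

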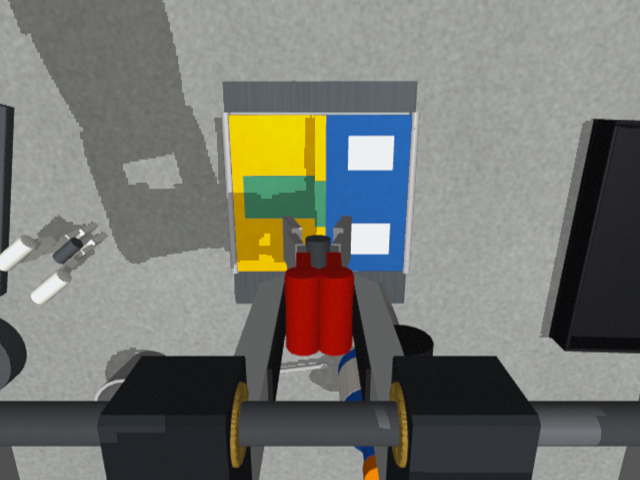

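```bash
python3 - <<'E'
from h import *
im=cv2.imread('pics/wrist10.png')
for r in (125,135,150,165): print(r,[tuple(int(q) for q in im[r,c]) for c in range(302,332,2)])
for u in [(321,116),(321,150),(321,215)]: print(onz('wrist',u,.113).round(4))
for v in (178,219): print('band',onz('wrist',(321,v),.113).round(4))
E
```

```text
125 [(0, 217, 239), (0, 218, 240), (0, 147, 194), (0, 148, 194), (0, 146, 192), (0, 145, 190), (0, 151, 191), (0, 219, 239), (0, 217, 239), (0, 215, 239), (0, 215, 239), (0, 213, 240), (175, 116, 94), (178, 99, 37), (176, 98, 37)]
135 [(0, 215, 239), (0, 215, 239), (0, 145, 190), (0, 145, 189), (0, 144, 189), (0, 144, 189), (0, 150, 191), (0, 215, 240), (0, 215, 239), (0, 215, 239), (0, 216, 238), (0, 218, 241), (174, 116, 92), (175, 99, 35), (174, 97, 39)]
150 [(0, 217, 239), (0, 157, 202), (0, 145, 190), (0, 146, 193), (0, 146, 193), (0, 146, 192), (0, 153, 195), (0, 215, 239), (0, 214, 239), (0, 213, 239), (0, 214, 238), (0, 215, 241), (172, 115, 91), (176, 100, 38), (176, 100, 40)]
165 [(0, 211, 239), (0, 152, 197), (0, 141, 185), (0, 144, 188), (0, 142, 186), (0, 142, 186), (0, 138, 181), (0, 213, 239), (0, 213, 239), (0, 212, 239), (0, 213, 239), (0, 213, 242), (169, 114, 93), (173, 97, 34), (175, 99, 39)]
[0.4548 0.1604 0.113 ]
[0.4816 0.1613 0.113 ]
[0.5365 0.1632 0.113 ]
band [0.5047 0.1621 0.113 ]
band [0.54   0.1633 0.113 ]
```

Call:
{"fn": "play_rows", "kwargs": {"increments": [[[220,0,0.1,-0.38,0],[220,1.5,0,0,0],[220,1.5,0,0,0],[220,1.5,0,0,0],[220,1.0,0,0,0],[220,0.5,0,0,0],[220,0,0,0,0],[220,0,0,0,0]]]}}

```text
time_s: 16.6
ee_pos: [0.5273, 0.1618, 0.2265]
eef_rot: [0.191, 1.57, 0.224]
force: [-0.1, -0.0, -1.2]
grip_width: 0.0281
```

```bash
python3 - <<'E'
from h import *
to([.527,.162,.178])
for n in ["scene","wrist"]:
    im=ctrl.camera(n);cv2.imwrite(f"pics/{n}11.png",im[:,:,::-1])
a=cv2.imread('pics/scene11.png')[160:340,330:510]
cv2.imwrite('pics/m11.png',np.hstack([cv2.resize(a,(400,400)),cv2.resize(cv2.imread('pics/wrist11.png')[120:420,170:470],(400,400))]))
E
```

```text
t 16.6 p [0.5273 0.1618 0.2265] yawy 91.85 down [ 0.001  0.    -1.   ] F [-0.1 -0.  -1.2] w 0.0281
tool cm [ 4.85  0.02 -0.03]
```

View pics/m11.png

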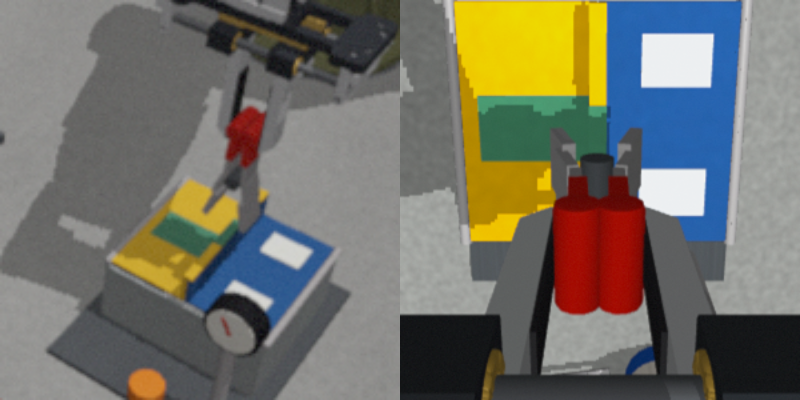

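Call:
{"fn": "play_rows", "kwargs": {"increments": [[[220,1.0,0,0,0],[220,1.0,0,0,0],[220,1.0,0,0,0],[220,0.9,0,0,0],[220,0.6,0,0,0],[220,0.3,0,0,0],[220,0,0,0,0],[220,0,0,0,0],[220,0,0,0,0]]]}}

```text
time_s: 17.45
ee_pos: [0.5273, 0.162, 0.1784]
eef_rot: [0.214, 1.57, 0.247]
force: [0.0, -0.2, -1.0]
grip_width: 0.028
```

```bash
python3 - <<'E'
from h import *
to([.527,.162,.178])
for n in ["scene","wrist"]:
    im=ctrl.camera(n);cv2.imwrite(f"pics/{n}12.png",im[:,:,::-1])
a=cv2.imread('pics/scene12.png')[160:340,330:510]
cv2.imwrite('pics/m12.png',np.hstack([cv2.resize(a,(400,400)),cv2.resize(cv2.imread('pics/wrist12.png')[120:420,170:470],(400,400))]))
E
```

```text
t 17.45 p [0.5273 0.162  0.1784] yawy 91.88 down [ 0.001  0.    -1.   ] F [ 0.  -0.2 -1. ] w 0.028
tool cm [ 0.04 -0.   -0.03]
```

View pics/m12.png

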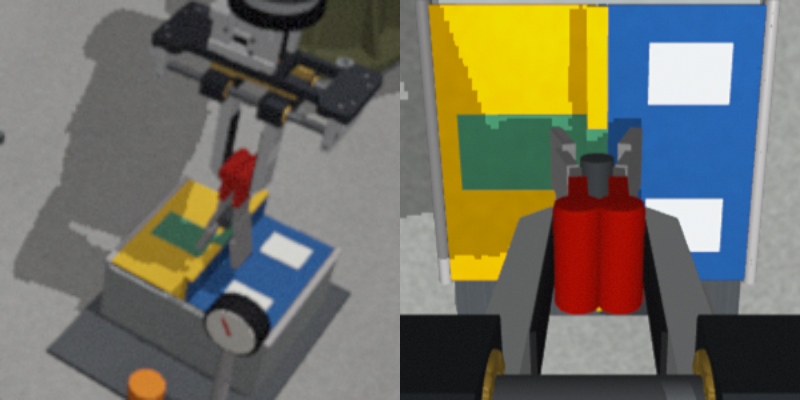

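Call:
{"fn": "play_rows", "kwargs": {"increments": [[[170,0,0,0,0],[160,0,0,0,0],[150,0,0,0,0],[140,0,0,0,0],[130,0,0,0,0],[120,0,0,0,0],[110,0,0,0,0],[95,0,0,0,0],[60,0,0,0,0],[0,0,0,0,0],[0,0,0,0,0],[0,0,0,0,0]]]}}

```text
time_s: 18.55
ee_pos: [0.5272, 0.1619, 0.1781]
eef_rot: [0.156, 1.571, 0.188]
force: [0.2, 0.1, 0.1]
grip_width: 0.082
```

```bash
python3 - <<'E'
from h import *
st()
for n in ["scene","wrist"]:
    im=ctrl.camera(n);cv2.imwrite(f"pics/{n}13.png",im[:,:,::-1])
a=cv2.imread('pics/scene13.png')[160:340,330:510]
cv2.imwrite('pics/m13.png',np.hstack([cv2.resize(a,(400,400)),cv2.resize(cv2.imread('pics/wrist13.png')[120:420,170:470],(400,400))]))
E
```

```text
t 18.55 p [0.5272 0.1619 0.1781] yawy 91.87 down [ 0.  0. -1.] F [0.2 0.1 0.1] w 0.082
```

View pics/m13.png

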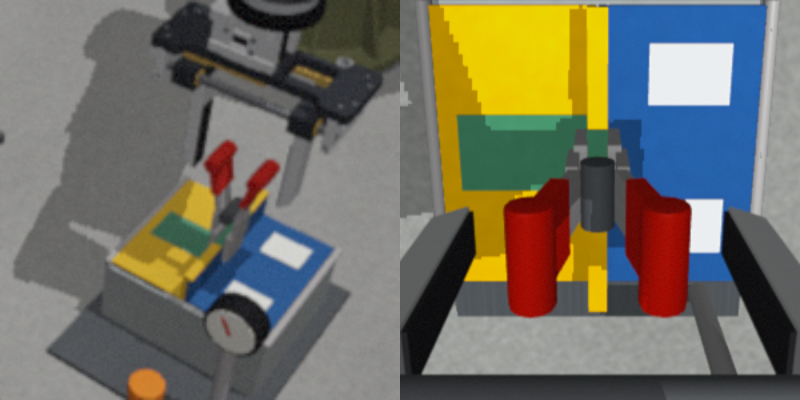

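The clip has sprung shut on the seam, and the fingers are clear of it. I'll lift straight up, move aside and check.

Call:
{"fn": "play_rows", "kwargs": {"increments": [[[0,0,0,0,0],[0,-1,0,0,0],[0,-2,0,0,0],[0,-3,0,0,0],[0,-3,0,0,0],[0,-3,0,0,0],[0,-2,0,-2,0],[0,0,0,-3,0],[0,0,0,-3,0],[0,0,0,-3,0],[0,0,0,0,0],[0,0,0,0,0]]]}}

```text
time_s: 19.65
ee_pos: [0.4166, 0.1584, 0.3194]
eef_rot: [0.252, 1.568, 0.285]
force: [0.6, 0.2, -0.2]
grip_width: 0.094
```

```bash
python3 - <<'E'
from h import *
st()
I={n:ctrl.camera(n) for n in ["scene","top","wrist"]}
for n in I: cv2.imwrite(f"pics/{n}14.png",I[n][:,:,::-1])
print('expected mouth/grips in top:',proj('top',[.5276,.161,.088]),proj('top',[.5276,.161,.196]))
for n in I:
    im=cv2.cvtColor(I[n],cv2.COLOR_RGB2HSV)
    m=(((im[...,0]<6)|(im[...,0]>174))&(im[...,1]>170)&(im[...,2]>70)).astype(np.uint8)
    k,l,s,c=cv2.connectedComponentsWithStats(m)
    for j in range(1,k):
        if s[j,4]>40: print(n,s[j],c[j].round(1),onz(n,c[j],.197).round(4))
a=cv2.imread('pics/scene14.png')[160:340,330:510];b=cv2.imread('pics/top14.png')[210:360,105:305]
cv2.imwrite('pics/m14.png',np.hstack([cv2.resize(a,(400,400)),cv2.resize(b,(400,400))]))
E
```

```text
t 19.65 p [0.4166 0.1584 0.3194] yawy 91.91 down [ 0.002  0.001 -1.   ] F [ 0.6  0.2 -0.2] w 0.094
expected mouth/grips in top: [203.45229335 299.87301398] [182.58587759 303.41754573]
scene [423 224  13  24 187] [429.2 234.5] [0.5386 0.1494 0.197 ]
scene [438 232  17  21 130] [446.5 241. ] [0.5335 0.1849 0.197 ]
scene [294 326  40  26 450] [313.  337.9] [0.8748 0.1363 0.197 ]
top [254 164  45  16 463] [276.6 171.5] [0.7312 0.0202 0.197 ]
top [164 293   9  23 187] [167.7 303.4] [0.5274 0.1837 0.197 ]
top [191 292   9  23 201] [194.9 302.9] [0.5286 0.1416 0.197 ]
wrist [ 283  319   24   59 1018] [294.5 349.2] [0.5224 0.1431 0.197 ]
wrist [ 330  319   24   58 1044] [341.9 349.1] [0.521  0.1812 0.197 ]
```

View pics/m14.png

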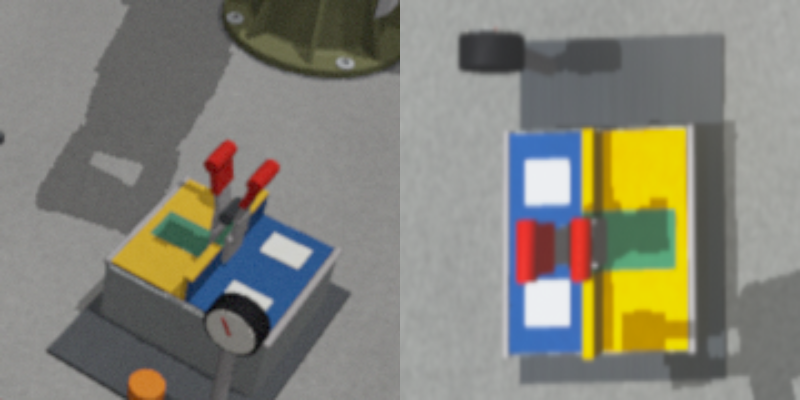

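View pics/scene14.png

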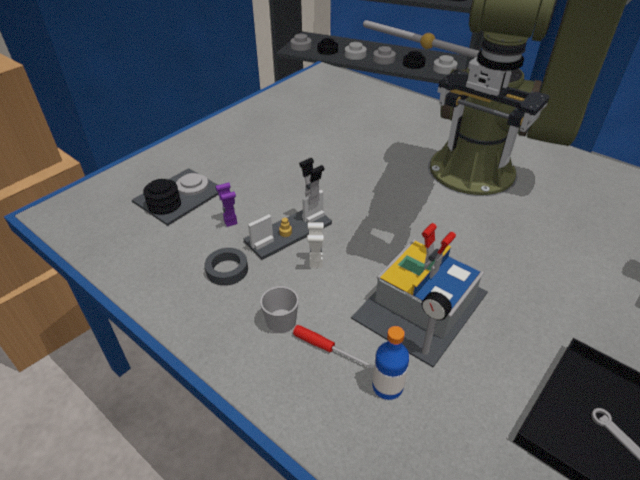

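```bash
python3 - <<'E'
from h import *
for a,b in [((167.7,303.4),(446.5,239)),((194.9,302.9),(429.5,232))]: 
    X,e=tri([('top',a),('scene',b)]);print(X.round(4),np.round(e,4))
# predicted grips z for tips at .088
print(proj('scene',[.528,.1627,.193]),proj('scene',[.528,.1627,.208]))
E
python3 -c "
import cv2
a=cv2.imread('pics/scene14.png')[205:295,390:480];cv2.imwrite('pics/z.png',cv2.resize(a,(600,600),interpolation=cv2.INTER_CUBIC))"
```

```text
[0.528  0.1827 0.1973] [0.0009 0.0009]
[0.528  0.1436 0.1929] [0.0007 0.0007]
[437.60512603 236.14173321] [438.78347529 230.43667677]
```

View pics/z.png

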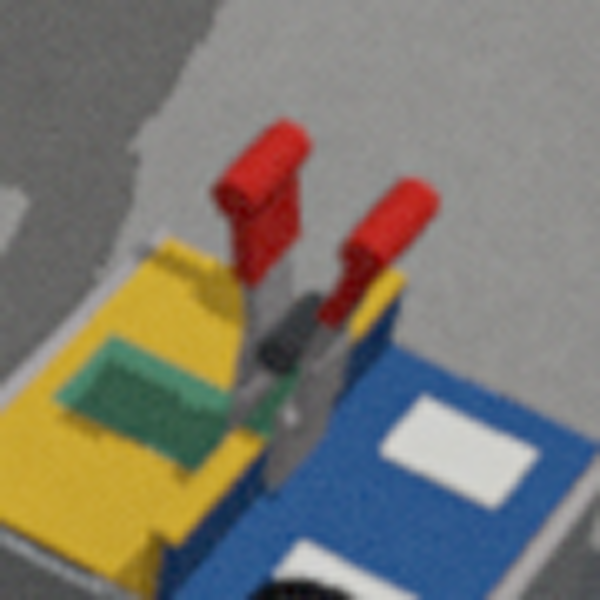

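Grip height of about 0.195 m puts the jaw tips at about 0.090 m, roughly 23 mm below the seam's top edge. The clip is square and centred, so I'm handing in.

```bash
python3 - <<'E'
from station import ctrl
print(ctrl.hand_in())
E
```

```text
the job is handed in; nothing more can be done
None
```

The case is closed and the red clip is on the seam at the green band. I handed the job in at about 20 s; the hand-in gives no verdict.

**What I did:** I folded the blue flap flat, then the yellow one over it, and pressed each down with about 30–37 N, under the 40 N limit. Then I squeezed the red clip to its stop, lifted it off the rack, lowered it over both lips and released it. The arm then backed away until it touched nothing.

**Last checks from the images:**
- **Flaps:** both look flat, with one upright seam.
- **Clip position:** the middle of the grips is at about (0.528, 0.163), and I put the seam's centre at about (0.528, 0.161). That leaves it about 2 mm off across the seam and about 1 mm along it.
- **Clip depth:** the jaw tips are about 23 mm below the seam's top edge, inferred from the grip height rather than seen directly.
- **Clip angle:** it looks square and upright.
- **Everything else:** the black clip, fitting, ring, cup, screwdriver and bottle look unmoved, judged by eye. The arm stayed clear of the turbo core.

**Disagreements:**
- Where the seam lies across the case differed by about 2 mm between the top and wrist cameras, so I aimed between them.
- The two grip heights came out at 0.197 and 0.193 m. That is within measurement noise.

I could not measure the jaw angle or grip force directly.

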